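# Press the blue flower block

## Robot

A 6-joint arm with a two-finger parallel gripper is mounted at the origin on the work surface. World frame = base frame: x ahead of the robot, y to its left, z up, the work surface at z = 0. Lengths are in m, angles in rad, forces in N, time in s.
With the tool pointing down it reaches from about 0.3 to 0.75 m from the base axis. Payload 8.5 kg.
Tool frame: the origin (TCP) lies midway between the tips of the shut fingers; the grasp point (between the pads) lies 19 mm behind it (r.tcp_to_grasp is the distance from the TCP to the grasp point, in m); z points along the fingers, y is the line along which they close (so a half turn about z gives the same grasp; the last joint's range is limited). The gripper opens to 85 mm and grips with 20 to 120 N. Pads are 22 mm wide; open, the fingers measure 114 mm over their backs; the gripper's body (76 mm by 85 mm) begins 54 mm behind the grasp point. The pads swing forward as they close: fully open they stand 13 mm farther back than shut.
Start: joints at [1.105, 0.381, 1.297, -0, 1.464, -0.215], TCP at [0.136, 0.533, 0.231] pointing down, gripper open.
Joint ranges: [-3.11, 3.11], [-0.89, 2.33], [0.22, 2.48], [-1.42, 4.56], [0.17, 2.85], [-2.88, 2.88]. Speed limits (rad/s): [2.39, 2.39, 3.14, 3.14, 3.14, 3.14].

## Interface

Orientations are given as a rotation vector (axis times angle).
In Python, from workcell import r gives the robot as it stands.
- The arm moves only by the shell command python3 -m pendant 'ROWS' [FORCE]. ROWS is a JSON object of lists of equal length, an entry for each row: "linear": the shift along the world's x, y, z scaled (see below), a list of three; "dr": the turn, a rotation vector about the world's x, y, z scaled (see below), a list of three; "jaw": the opening, from -1 (shut) to 1 (fully open). In form: {"linear": [[dx, dy, dz], ...], "dr": [[rx, ry, rz], ...], "jaw": [jaw, ...]}. A call has 1 to 8 rows; each row is the pose to reach, as a shift and turn from the pose commanded when the call began, turning the shorter way round; what a row does not reach only later rows make up. The controller multiplies each number of a shift by 0.15 m and each number of a turn by 180 degrees. A row lasts 1/12 s, in which the tool goes at most 41.7 mm and 7.16 degrees, less where a joint would pass 70% of its speed; a pose out of reach is approached as far as the arm can. A call with a number of a shift or a turn outside -1 to 1 is refused whole. A call with a gripper value outside its range is refused whole. The fingers move at their own pace and stop on an object; FORCE is the grip in N (left out, the last holds). Time passes only in rows, so rows that repeat a pose let the fingers close. It gives the time, the measured TCP pose, the force, the opening and the grip force at its end, in the units of the state.
- r.get_obs(): the state, without advancing time (a new reading comes with each control period).
- r.snapshot(name): name is "scene" or "top"; returns (picture, depth): 420x560x3 uint8, red, green, blue; 420x560 float32, m along the optical axis (not along the pixel's ray), 0 where there is no reading.
- r.camera_model(name): a dict with "fx", "fy", "cx", "cy" (pixels), "k1" (the pictures are not rectified: a ray, as slopes to the right and down, at radius r is drawn at 1 + k1 r^2 times it, then the intrinsics apply), "rvec" (rotation vector, rad) and "tvec" (3), from world to camera coordinates, as OpenCV has them. Camera axes: x right, y down, z forward; pixel columns grow to the right and rows downward; lengths in m; the calibration is good to about 2 mm. A picture is of the moment at which its call begins. camera_model takes no time and is no camera call.
- r.sign_off(): hands the job in; it is judged then, once.
Trained networks look in the newest picture that a camera, given by its name, has taken for a name from the list of things; names that differ only in an ending like _2 or _b are one class to them, and where a whole thing is asked for, a point or a joint stands for the part that bears it (a point fixed in the world has none). Each returns a list of dicts, best first, with "conf" (0 to 1); they miss things now and then, are a little off and sometimes report something else, mostly with a low value. They report only what shows in the picture. A call takes as long as a camera call. They do not tell look-alikes from the thing itself.
- r.look_for(camera, name): "centre" ([column, row] in pixels, amid what is visible of it).
- r.cut_out(camera, name): "region" (420x560 bool, what is visible of it) and "centre" ([column, row] in pixels, amid what is visible of it).
The state is a dict: "clock": time; "joints": joint angles; "joint_vel": joint speeds; "effort": joint torques, N m; "tool_pos": TCP position; "eef_rot": TCP orientation; "ft_force": force on the tool from outside, world axes, zero at the start; "moment": the same for the moment, N m; "grip_width": finger opening in m; "grip_force": force on a finger pad.
Only numpy, scipy, OpenCV 4.12 (cv2) and the standard library are available. Lean on these libraries where they do the work, as an engineer would, in place of code of your own. Each camera call takes 0.05 s, during which the arm holds its last target. There are 200 camera calls.

## Task

Set the printing block with the blue flower flat and square inside the black outline on the pulled-out bed of the press, with its long side along the bed's slide, let go of it, and slide the bed fully home under the platen. Then turn the handwheel clockwise until its red pointer stands at the yellow marker on the dial, and only after that throw the red lock lever fully over towards the wheel. Leave the other blocks, jars, cup, brush and spatula where they are, and let go of everything.

Things in the scene. Friction and masses are not known exactly. Their poses are not given: they have to be found in the camera images.
- blue_block_center (a point): Wooden printing block with a BLUE five-petal flower (yellow middle) and two blue bars on its flat top; 60 x 46 x 36 mm, 60 along its x axis, 46 along its y, 60 to 130 g. The point is its centre, 18 mm above its underside; z is up. It stands in a row of three with the red and yellow blocks, in any order, each with its x roughly (within 0.35 rad) along world x.
- bed_spot (a point): Centre of the black 70 x 56 mm outline on the sliding bed (100 mm wide), at its surface, 32 mm above the table; the block's underside goes here. Moves with the bed. x is the slide direction towards home, y across, z up; 70 mm along x. The block's 60 mm side belongs along x, either way round. When placing, close the gripper along y: its body then clears the wheel, which is near on the +x side.
- bed (a joint): Slide of the bed in m: 0 pulled out, 0.140 fully home (end stop) with the outline under the platen. Starts at 0 to 0.02. Friction about 1.5 N; it stays where it is left.
- bed_post (a point): Upright round red post, 18 mm diameter, on the outer end of the bed, 135 mm to the -x side of the outline's centre. It stands 38 mm above the bed, its top 72 mm above the table; the point is on its axis, 20 mm below its top (52 mm above the table). It moves with the bed.
- wheel_center (a point): Centre of the level steel handwheel on top of the press, in the plane of the rim, 185 mm above the table. Rim: round bar 12 mm thick on a circle of 70 mm radius. Hub 28 mm diameter, 14 mm above the rim plane. Three 9 mm spokes 120 degrees apart, one under the red pointer. 30 mm free below the rim plane, above the dial. It stands over the homed outline. Its y axis points along the pointer, z up.
- pointer (a point): Tip of the red pointer on the wheel, 81 mm from the wheel's axis, in the rim plane.
- wheel (a joint): Turn of the handwheel in rad, growing CLOCKWISE seen from above; starts at 0 to 0.5, stops at 0 and 4.6. Friction about 0.12 N m; stays where left. It lowers the sprung platen 3.5 mm per rad, which meets a block on the homed bed at about 2.0 rad and then presses it with about 3.5 N more per rad. The pointer is at the marker when wheel equals mark.
- mark_tip (a point): Yellow marker on the white fixed dial below the wheel, 18 x 10 mm, just outside the rim; the point is 81 mm from the wheel's axis, 28 mm below the rim plane. It can stand at different places round the dial from start to start.
- mark (a joint): Angle of the yellow marker on the dial in rad, counted as wheel; 2.6 to 3.4. The marker is fixed during the work.
- lock (a joint): Red lock lever on the base of the press, pivot 185 mm from the wheel's axis on the bed's +x side. Rad: 0 leans 0.5 rad away from the wheel (starts at 0 to 0.1), 0.5 upright, 1.0 leans 0.5 rad towards the wheel (fully thrown, end stop). It swings in the upright plane through the wheel's axis and the slide direction, and stays where it is left.
- lock_tip (a point): Centre of the red ball (26 mm diameter) at the end of the lock lever, 70 mm from its pivot; the pivot is level, across the slide, 34 mm above the table. The ball's centre is 95 mm above the table at either end of the swing, 104 mm when upright. The rod is 10 mm thick. About 1 N moves it; push the ball from the side away from the wheel.
- platen: Blue pressure plate with black rubber face under the cross-beam, 85 x 80 x 14 mm (85 along the slide); origin at the centre of its underside, 75 mm above the table at wheel 0 (7 mm above a block on the bed). The cross-beam above is 45 mm wide along the slide, its top 150 mm above the table; two 16 mm posts stand 82 mm either side of the axis, across the slide.
- red_block_center (a point): Centre of the block with the RED flower, same size as the blue one. Leave alone.
- yellow_block_center (a point): Centre of the block with the YELLOW flower, same size. Leave alone.
- blue_jar_mid (a point): Closed paint jar with blue cap, 52 mm diameter, 60 mm tall; point on its axis 30 mm up. Leave alone.
- red_jar_mid (a point): Closed paint jar with red cap, same size. Leave alone.
- cup_mid (a point): Empty clear plastic cup, rim diameter 72 mm, 80 mm tall; point 40 mm up. Leave alone.
- brush_mid (a point): Flat brush with red handle, 200 mm long, lying on the table along its x axis; point at its middle, at the table. Leave alone.
- knife_mid (a point): Spatula with dark wooden handle, 280 mm long, lying on the table along its x axis; point at its middle, at the table. Leave alone.
Not all that is in view belongs to the job. Leave any purple look-alike of the part that bears blue_block_center alone.

How it is judged:
By the outcome, as a careful person would: the job done as asked, in the order asked, and still so for the second after the job is handed in, with the robot touching nothing.
It also fails if it takes over 72 s, if anything falls off the work surface, if the arm or the gripper's body presses on something with over 40 N, if the wrist force passes 120 N, or if a joint passes its speed limit or range.

## Working session

There is one attempt and no reset: what is moved stays moved. The work goes in short steps, Python scripts to look and compute and a shell command to move; the robot and the scene stay as the last step left them, time stands still between calls to the robot, and variables do not carry over. Pictures are saved under pics/ and viewed, at most 10 in all, crops included, and the job is handed in when it is done.

```bash
ls; mkdir -p pics; cat > h.py <<'E'
import numpy as np, cv2
from workcell import r
def cam(n):
    m=r.camera_model(n); R=cv2.Rodrigues(np.array(m["rvec"],float))[0]; return m,R,np.array(m["tvec"],float)
def und(m,uv):
    uv=np.atleast_2d(np.array(uv,float)); K=np.array([[m["fx"],0,m["cx"]],[0,m["fy"],m["cy"]],[0,0,1]])
    return cv2.undistortPoints(uv[:,None],K,np.array([m["k1"],0,0,0.]))[:,0]
def at_z(n,uv,z):
    m,R,t=cam(n); p=und(m,uv); d=np.c_[p,np.ones(len(p))]@R; o=-R.T@t
    return o+d*((z-o[2])/d[:,2])[:,None]
def at_d(n,uv,dep):
    m,R,t=cam(n); p=und(m,uv); d=np.c_[p,np.ones(len(p))]*np.array(dep)[:,None]
    return (d-t)@R
def proj(n,P):
    m,R,t=cam(n); K=np.array([[m["fx"],0,m["cx"]],[0,m["fy"],m["cy"]],[0,0,1]])
    return cv2.projectPoints(np.atleast_2d(np.array(P,float)),R,t,K,np.array([m["k1"],0,0,0.]))[0][:,0]
def save(n,name):
    im,d=r.snapshot(n); cv2.imwrite(f"pics/{name}.png",im[:,:,::-1]); np.save(f"pics/{name}.npy",d); return im,d
E
python3 - <<'E'
from h import *
im1,d1=save("scene","s0"); im2,d2=save("top","t0")
cv2.imwrite("pics/b0.png",cv2.resize(np.vstack([im1,im2])[:,:,::-1],None,fx=.7,fy=.7))
print({k:np.round(v,3) for k,v in r.get_obs().items()})
for n in("scene","top"):
    m,R,t=cam(n);print(n,-R.T@t,m)
    for k in "blue_block_center bed_spot bed_post wheel_center pointer mark_tip lock_tip red_block_center yellow_block_center".split():
        print(k,[(np.round(q["centre"]).tolist(),round(q["conf"],2)) for q in r.look_for(n,k)[:3]])
E
```

```text
pics
{'clock': np.float64(0.1), 'joints': array([ 1.105,  0.381,  1.298, -0.   ,  1.464, -0.215]), 'joint_vel': array([ 0.   , -0.001, -0.003,  0.001, -0.   , -0.001]), 'effort': array([ 5.0000e-03, -4.4922e+01, -2.3165e+01, -0.0000e+00,  4.0000e-03,
       -0.0000e+00]), 'tool_pos': array([0.136, 0.533, 0.231]), 'eef_rot': array([-3.930e-01, -3.117e+00,  2.000e-03]), 'ft_force': array([0.224, 0.601, 0.146]), 'moment': array([-0.004,  0.035, -0.004]), 'grip_force': np.float64(0.0), 'grip_width': np.float64(0.086)}
scene [ 1.25713385 -0.54807095  0.70417626] {'fx': 403.5796156419164, 'fy': 403.5796156419164, 'cx': 277.9283630946902, 'cy': 208.74335653737316, 'k1': 0.020207098607637353, 'rvec': array([ 1.98246863,  0.97870447, -0.49306975]), 'tvec': array([-0.35686367, -0.17005413,  1.49008772])}
blue_block_center [([92.0, 316.0], 0.88), ([140.0, 290.0], 0.81), ([127.0, 341.0], 0.68)]
bed_spot [([271.0, 234.0], 0.97)]
bed_post [([270.0, 232.0], 0.81)]
wheel_center [([317.0, 166.0], 0.61), ([364.0, 175.0], 0.57)]
pointer [([315.0, 165.0], 0.67)]
mark_tip [([318.0, 168.0], 0.63), ([364.0, 178.0], 0.62)]
lock_tip [([366.0, 173.0], 0.46)]
red_block_center [([120.0, 265.0], 0.81)]
yellow_block_center [([175.0, 308.0], 0.6)]
top [0.46701034 0.00817617 1.2949517 ] {'fx': 402.96491143261596, 'fy': 402.96491143261596, 'cx': 281.59816383587076, 'cy': 204.45509960819217, 'k1': 0.038998238065863264, 'rvec': array([ 2.15123031, -2.20978032,  0.10119656]), 'tvec': array([0.01351746, 0.57617278, 1.25016303])}
blue_block_center [([421.0, 172.0], 0.91), ([400.0, 211.0], 0.82), ([435.0, 206.0], 0.63)]
bed_spot [([288.0, 213.0], 0.89)]
bed_post [([290.0, 214.0], 0.69)]
wheel_center [([402.0, 249.0], 0.7), ([227.0, 211.0], 0.69)]
pointer [([227.0, 208.0], 0.67)]
mark_tip []
lock_tip []
red_block_center [([403.0, 249.0], 0.7), ([334.0, 270.0], 0.49)]
yellow_block_center [([387.0, 183.0], 0.51)]
```

View pics/s0.png

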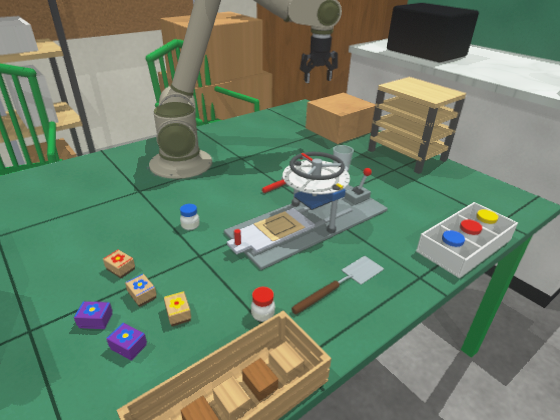

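View pics/t0.png

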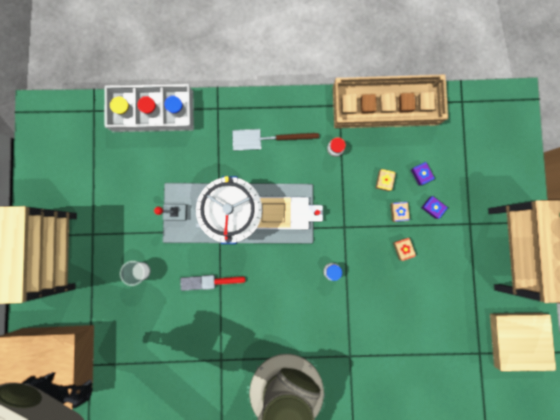

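The scene camera shows the press in the middle and the three wooden blocks at lower left. In the top view, the blue-block candidates are:
- (400,211): wooden block with a blue flower
- (421,172): purple look-alike
- (435,206): purple look-alike

The one that fits is (400,211), because it is wood-coloured and stands in the row with yellow (386,180) and red (405,249). I'll confirm that in a crop. The press slide runs from the post (318,212) to the lever (158,211), so bed +x is about world +y.

```bash
cat > m.py <<'E'
from h import *
im=cv2.imread("pics/t0.png");d=np.load("pics/t0.npy")
hsv=cv2.cvtColor(im,cv2.COLOR_BGR2HSV)
a=cv2.resize(im[150:270,370:450],None,fx=5,fy=5,interpolation=cv2.INTER_CUBIC)[:600,:390]
b=cv2.resize(im[160:260,140:340],None,fx=2,fy=2,interpolation=cv2.INTER_CUBIC)
can=np.zeros((600,800,3),np.uint8);can[:600,:390]=a;can[:200,400:800]=b
can[210:600,400:]=cv2.resize(cv2.imread("pics/s0.png")[135:260,225:400],(400,390),interpolation=cv2.INTER_CUBIC)
cv2.imwrite("pics/crop.png",can)
# block cutouts
for q in r.cut_out("top","blue_block_center")[:3]:
    g=q["region"];ys,xs=np.nonzero(g);P=at_d("top",np.c_[xs,ys],d[ys,xs])
    k=P[:,2]>.03;T=P[k];(c,s,an)=cv2.minAreaRect(T[:,:2].astype(np.float32))
    print("blk",np.round(q["centre"]),q["conf"],np.round(c,4),np.round(s,4),an,np.median(T[:,2]),k.sum())
# geometry from colour, with heights known
def blob(lo,hi,box):
    x0,x1,y0,y1=box;s=hsv[y0:y1,x0:x1];m=cv2.inRange(s,lo,hi)
    if lo[0]==0: m|=cv2.inRange(s,(170,lo[1],lo[2]),(180,255,255))
    ys,xs=np.nonzero(m);return np.c_[xs+x0,ys+y0]
def rep(n,p,z):
    w=at_z("top",p,z);print(n,len(p),p.mean(0),np.round(w.mean(0),4),np.round(w.min(0),3),np.round(w.max(0),3));return w
rep("post",blob((0,120,90),(8,255,255),(305,330,200,225)),.072)
rep("ball",blob((0,120,90),(8,255,255),(150,168,200,222)),.100)
rep("pointer",blob((0,120,90),(8,255,255),(200,250,205,250)),.187)
rep("mark",blob((20,120,120),(35,255,255),(190,265,170,250)),.157)
E
python3 m.py
```

```text
blk [431. 207.] 0.9 [ 0.5302 -0.2507] [0.0707 0.5283] 6.104729175567627 0.0358733512304857 284
blk [398. 210.] 0.77 [ 0.5225 -0.1933] [0.0613 0.4133] 6.965513706207275 0.03606413159106864 295
blk [421. 176.] 0.76 [ 0.557  -0.2382] [0.0576 0.5213] 26.36151695251465 0.035980282293289714 264
post 19 [316.84210526 212.21052632] [ 0.5457 -0.1081  0.072 ] [ 0.54  -0.115  0.072] [ 0.552 -0.102  0.072]
ball 55 [158.07272727 210.34545455] [0.5621 0.3642 0.1   ] [0.551 0.353 0.1  ] [0.572 0.376 0.1  ]
pointer 52 [225.75       228.88461538] [0.4993 0.1542 0.187 ] [0.472 0.15  0.187] [0.535 0.159 0.187]
mark 15 [226.8 179. ] [0.6418 0.153  0.157 ] [0.636 0.15  0.157] [0.648 0.158 0.157]
```

View pics/crop.png

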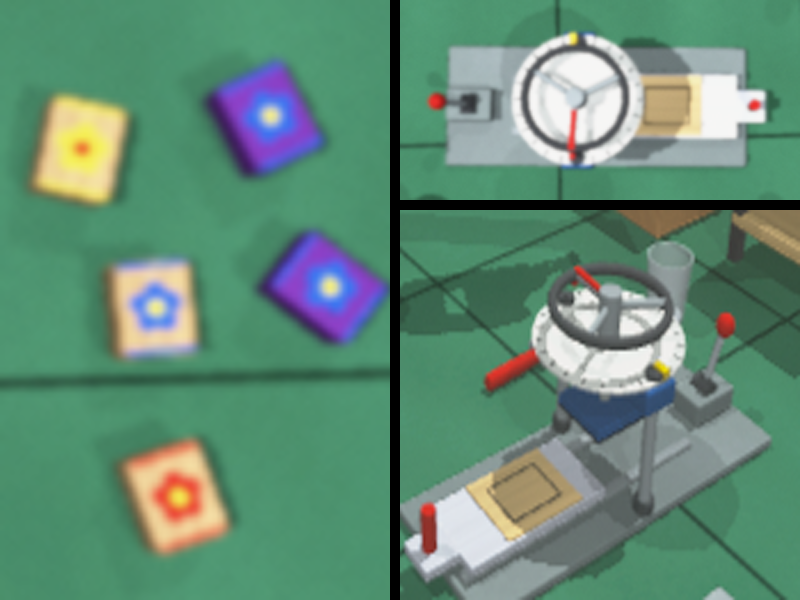

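The crop confirms it: the wooden block with the blue flower, at (400,211) in the top view, is the target, and its blue bars lie at its ±x ends. The pointer points towards the robot and the yellow marker is roughly opposite. Next I'll refine the geometry.

```bash
cat > m2.py <<'E'
from h import *
from scipy.optimize import least_squares
im=cv2.imread("pics/t0.png");d=np.load("pics/t0.npy");hsv=cv2.cvtColor(im,cv2.COLOR_BGR2HSV)
# blocks: bare-wood/blue top: depth in z .03-.04, not green
def block(cx,cy):
    x0,y0=cx-16,cy-16;ys,xs=np.mgrid[y0:y0+33,x0:x0+33];P=at_d("top",np.c_[xs.ravel(),ys.ravel()],d[ys,xs].ravel())
    k=(P[:,2]>.03)&(P[:,2]<.042);T=P[k][:,:2];a0=T.mean(0);T=T[np.linalg.norm(T-a0,axis=1)<.045]
    c,s,an=cv2.minAreaRect(T.astype(np.float32));
    u,w,v=np.linalg.svd(T-T.mean(0));print("block mean",T.mean(0),"rect",c,s,an,"pca",np.degrees(np.arctan2(v[0,1],v[0,0])),len(T))
for c in((399,211),(386,180),(405,249)):block(*c)
# blue bars
s=hsv[195:228,385:415];ys,xs=np.nonzero(cv2.inRange(s,(100,90,90),(130,255,255)));p=np.c_[xs+385,ys+195];w=at_z("top",p,.036)
c,sz,an=cv2.minAreaRect(w[:,:2].astype(np.float32));print("blue paint",w.mean(0),c,sz,an)
lo=w[w[:,0]<w[:,0].mean()-.02];hi=w[w[:,0]>w[:,0].mean()+.02];print("bars",lo.mean(0),hi.mean(0),len(lo),len(hi))
# wheel rim: dark pixels high up
ys,xs=np.mgrid[165:255,180:275];ys=ys.ravel();xs=xs.ravel();P=at_d("top",np.c_[xs,ys],d[ys,xs])
k=(hsv[ys,xs,2]<95)&(P[:,2]>.175);W=at_z("top",np.c_[xs,ys][k],.187)
f=least_squares(lambda q:np.hypot(W[:,0]-q[0],W[:,1]-q[1])-q[2],[.555,.15,.07],loss="soft_l1",f_scale=.004);print("rim",f.x,len(W))
# dial: pixels at z .14-.165
k=(P[:,2]>.15)&(P[:,2]<.163)&(hsv[ys,xs,1]<60);Dd=P[k];rr=np.hypot(Dd[:,0]-f.x[0],Dd[:,1]-f.x[1]);print("dial r",np.percentile(rr,[50,95,99]))
# white bed / wood patch / gray base
for nm,lo_,hi_,z in(("wood",(10,60,90),(28,200,255),.032),("white",(0,0,200),(180,40,255),.032)):
    s=hsv[190:235,255:330];ys,xs=np.nonzero(cv2.inRange(s,lo_,hi_));p=np.c_[xs+255,ys+190];w=at_z("top",p,z)
    print(nm,len(p),cv2.minAreaRect(w[:,:2].astype(np.float32)),w.mean(0))
# dark outline pixels
print(im[200:226,262:292].min(2))
E
python3 m2.py
```

```text
block mean [ 0.54442729 -0.37249613] rect (0.5446789264678955, -0.37268802523612976) (0.059736624360084534, 0.048640668392181396) 3.533651828765869 pca -174.08348432702218 291
block mean [ 0.64521848 -0.33002   ] rect (0.6459136009216309, -0.3306012451648712) (0.04591507092118263, 0.06055344268679619) 76.03467559814453 pca 167.6873908912567 273
block mean [ 0.42776905 -0.38086983] rect (0.4271082878112793, -0.380717933177948) (0.059320252388715744, 0.049621496349573135) 17.08793067932129 pca -158.70127535271524 290
blue paint [ 0.54622122 -0.37330573  0.036     ] (0.554597795009613, -0.3731570839881897) (0.042810019105672836, 0.02510586753487587) 9.539164543151855
bars [nan nan nan] [ 0.57358491 -0.35878921  0.036     ] 0 2
rim [0.55557174 0.1488914  0.06975939] 162
dial r [0.06058069 0.09091366 0.09270901]
wood 815 ((0.5511927008628845, 0.02404499053955078), (0.09703361988067627, 0.0913316011428833), 88.35662078857422) [0.55101532 0.01947706 0.032     ]
white 953 ((0.5566259026527405, -0.02080724388360977), (0.20987476408481598, 0.11643959581851959), 86.86199951171875) [ 0.54942739 
[... 2761 characters left out ...]
 177 197 227]
 [ 99  94  94  96  98  99 100  98  99 100  99  99  98  98  99  98  99  99
  106 121 136 143 147 160 167 169 170 174 195 227]
 [110 108 109 108 109 109 108 108 108 107 107 107 107 106 106 107 107 112
  127 143 153 158 159 162 165 166 166 171 198 232]
 [115 115 115 115 114 115 114 114 113 113 113 112 113 112 111 111 114 126
  146 159 165 165 165 166 167 166 166 172 202 234]
 [120 120 120 120 119 118 118 118 118 117 117 118 118 117 117 119 127 144
  162 172 173 173 173 173 173 172 172 177 205 235]]m2.py:14: RuntimeWarning: Mean of empty slice.
  lo=w[w[:,0]<w[:,0].mean()-.02];hi=w[w[:,0]>w[:,0].mean()+.02];print("bars",lo.mean(0),hi.mean(0),len(lo),len(hi))
  ret = um.true_divide(
```

Measured positions:

| Item | Value |
|---|---|
| Wheel axis | (0.556, 0.149), rim radius 69.8 mm (70 given) |
| Post | (0.546, -0.108) |
| Bed direction | (0.035, 0.999), about 88° |
| Outline centre | about (0.5505, 0.027) |
| Bed position | about 0.018 |
| Blue block | (0.5445, -0.3725), yaw about 5° |

With the bed at 0.018 the dial (radius about 92 mm) would sit over the gripper body during placing. So I'll grip the post and pull the bed fully out first.

```bash
A='{"linear":[[0.547,-0.855,0],[0.547,-0.855,0],[0.547,-0.855,0],[0.547,-0.855,0]],"dr":[[0,0,0],[0,0,0],[0,0,0],[0,0,0]],"jaw":[1,1,1,1]}'
python3 -m pendant '{"linear":[[0.547,-0.855,0],[0.547,-0.855,0],[0.547,-0.855,0],[0.547,-0.855,0]],"dr":[[0,0,0.07],[0,0,0.07],[0,0,0.07],[0,0,0.07]],"jaw":[0.2,0.2,0.2,0.2]}'
python3 -m pendant '{"linear":[[0.547,-0.855,0],[0.547,-0.855,0],[0.547,-0.855,0],[0.547,-0.855,0]],"dr":[[0,0,0],[0,0,0],[0,0,0],[0,0,0]],"jaw":[0.2,0.2,0.2,0.2]}'
python3 -m pendant '{"linear":[[0.547,-0.855,0],[0.547,-0.855,0],[0.547,-0.855,0],[0.547,-0.855,0]],"dr":[[0,0,0],[0,0,0],[0,0,0],[0,0,0]],"jaw":[0.2,0.2,0.2,0.2]}'
python3 -m pendant '{"linear":[[0.547,-0.855,0],[0.547,-0.855,0],[0.547,-0.855,0],[0.547,-0.855,0]],"dr":[[0,0,0],[0,0,0],[0,0,0],[0,0,0]],"jaw":[0.2,0.2,0.2,0.2]}'
python3 -m pendant '{"linear":[[0.547,-0.855,-0.5],[0.547,-0.855,-0.5],[0.547,-0.855,-0.5],[0.547,-0.855,-0.5],[0.547,-0.855,-0.5],[0.547,-0.855,-0.5]],"dr":[[0,0,0],[0,0,0],[0,0,0],[0,0,0],[0,0,0],[0,0,0]],"jaw":[0.2,0.2,0.2,0.2,0.2,0.2]}'
python3 -c "
from workcell import r
import numpy as np
o=r.get_obs();print(o['clock'],o['tool_pos'],o['eef_rot'],o['grip_width'],o['joints'])"
```

```text
clock: 1.38
tool_pos: [0.2193, 0.4023, 0.2313]
eef_rot: [0.048, 3.141, -0.001]
ft_force: [0.2, 0.8, -0.7]
grip_width: 0.0515
grip_force: 0.0
clock: 1.72
tool_pos: [0.3017, 0.2738, 0.2315]
eef_rot: [0.05, 3.14, -0.0]
ft_force: [0.4, 0.8, -0.1]
grip_width: 0.0511
grip_force: 0.0
clock: 2.05
tool_pos: [0.3841, 0.1453, 0.2315]
eef_rot: [0.051, 3.14, -0.001]
ft_force: [-0.2, 0.6, 0.2]
grip_width: 0.0513
grip_force: 0.0
clock: 2.38
tool_pos: [0.4662, 0.0166, 0.2314]
eef_rot: [0.052, 3.14, -0.001]
ft_force: [0.1, 0.5, -0.4]
grip_width: 0.0511
grip_force: 0.0
clock: 2.88
tool_pos: [0.5469, -0.11, 0.1546]
eef_rot: [-0.052, -3.139, -0.002]
ft_force: [-0.3, 0.1, 0.5]
grip_width: 0.0509
grip_force: 0.0
2.8833 [ 0.54686776 -0.10998436  0.15463739] [-5.23776029e-02 -3.13859199e+00 -1.64471775e-03] 0.050867652556943865 [-4.10693401e-01  4.61599202e-01  1.39867651e+00 -1.70725897e-05
  1.28408605e+00 -1.94811148e+00]
```

```bash

python3 -m pendant '{"linear":[[0,0.013,-0.765],[0,0.013,-0.765],[0,0.013,-0.765],[0,0.013,-0.765],[0,0.013,-0.765],[0,0.013,-0.765],[0,0.013,-0.765],[0,0.013,-0.765]],"dr":[[0,0,0],[0,0,0],[0,0,0],[0,0,0],[0,0,0],[0,0,0],[0,0,0],[0,0,0]],"jaw":[0.2,0.2,0.2,0.2,-1,-1,-1,-1]}' 20
python3 -m pendant '{"linear":[[0,-0.03,0],[0,-0.06,0],[0,-0.09,0],[-0.004,-0.12,0],[-0.004,-0.15,0]],"dr":[[0,0,0],[0,0,0],[0,0,0],[0,0,0],[0,0,0]],"jaw":[-1,-1,-1,-1,-1]}'

```

```text
clock: 3.55
tool_pos: [0.5481, -0.1068, 0.0444]
eef_rot: [0.048, 3.136, -0.003]
ft_force: [-0.6, 1.3, 7.7]
grip_width: 0.0173
grip_force: 21.5
clock: 3.97
tool_pos: [0.5473, -0.1253, 0.0442]
eef_rot: [0.051, 3.137, 0.011]
ft_force: [7.2, 44.1, 14.4]
grip_width: 0.0173
grip_force: 25.5
```

```bash

python3 -m pendant '{"linear":[[0,0.03,0],[0,0.03,0],[0,0.03,0],[0,0.03,0.6],[0,0.03,0.6],[0,0.03,0.6],[0,-0.3,0.6]],"dr":[[0,0,0],[0,0,0],[0,0,0],[0,0,0],[0,0,0],[0,0,0.04],[0,0,0.04]],"jaw":[0.6,0.6,0.6,0.6,0.6,0.6,0.6]}' 
python3 -m pendant '{"linear":[[0,-0.75,0],[0,-0.75,0],[0,-0.75,0],[0,-0.75,0]],"dr":[[0,0,0],[0,0,0],[0,0,0],[0,0,0]],"jaw":[0.6,0.6,0.6,0.6]}' 
python3 -m pendant '{"linear":[[-0.015,-0.59,0],[-0.015,-0.59,0],[-0.015,-0.59,0],[-0.015,-0.59,0]],"dr":[[0,0,0],[0,0,0],[0,0,0],[0,0,0]],"jaw":[0.6,0.6,0.6,0.6]}' 
python3 - <<'E'
from h import *
save("scene","s1");im,d=save("top","t1")
cv2.imwrite("pics/c1.png",np.hstack([cv2.resize(im[140:260,340:460,::-1],(400,400)),cv2.resize(cv2.imread("pics/s1.png")[230:350,80:200],(400,400))]))
E
```

```text
clock: 4.55
tool_pos: [0.5475, -0.1625, 0.1358]
eef_rot: [-0.167, 3.131, -0.003]
ft_force: [0.9, -0.2, 0.8]
grip_width: 0.0684
grip_force: 0.0
clock: 4.88
tool_pos: [0.5456, -0.2847, 0.1318]
eef_rot: [-0.141, 3.137, -0.004]
ft_force: [0.2, -0.0, -0.9]
grip_width: 0.0677
grip_force: 0.0
clock: 5.22
tool_pos: [0.5432, -0.3695, 0.1314]
eef_rot: [-0.144, 3.138, -0.001]
ft_force: [0.3, 0.9, 1.0]
grip_width: 0.0684
grip_force: 0.0
```

View pics/c1.png

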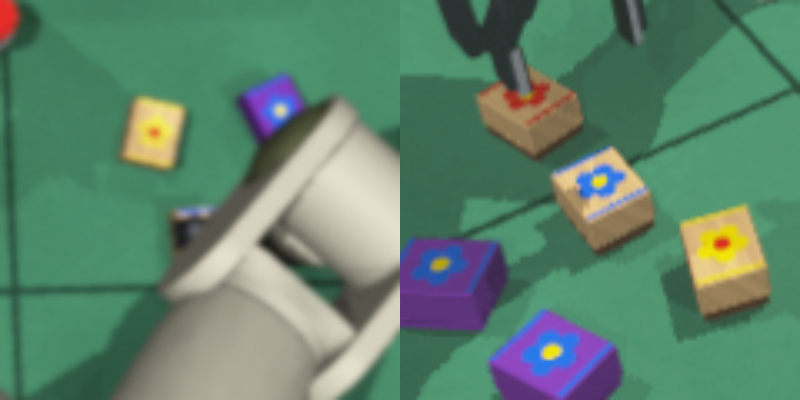

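The left half (top view) shows the gripper hiding the block. The right half (scene view) shows the wooden blue-flower block at crop (600,195), undisturbed between the red and yellow blocks. The fingers are still well above it, so I'll descend and grip.

```bash

python3 -m pendant '{"linear":[[0.01,-0.027,-0.27],[0.01,-0.027,-0.54],[0.01,-0.027,-0.75],[0.01,-0.027,-0.83],[0.01,-0.027,-0.83],[0.01,-0.027,-0.83],[0.01,-0.027,-0.83],[0.01,-0.027,-0.83]],"dr":[[0,0,0],[0,0,0],[0,0,0],[0,0,0],[0,0,0],[0,0,0],[0,0,0],[0,0,0]],"jaw":[0.6,0.6,0.6,0.6,0.6,-1,-1,-1]}' 40
python3 -m pendant '{"linear":[[0,0,0],[0,0,0],[0,0,0.1],[0,0,0.3],[0,0,0.3],[0,0,0.3]],"dr":[[0,0,0],[0,0,0],[0,0,0],[0,0,0],[0,0,0],[0,0,0]],"jaw":[-1,-1,-1,-1,-1,-1]}' 
python3 - <<'E'
from h import *
im,d=save("scene","s2")
cv2.imwrite("pics/c2.png",cv2.resize(im[230:350,60:220,::-1],(800,600),interpolation=cv2.INTER_CUBIC))
E
```

```text
clock: 5.98
tool_pos: [0.5466, -0.3719, 0.01]
eef_rot: [-0.149, 3.135, -0.006]
ft_force: [0.6, 0.8, 6.2]
grip_width: 0.0455
grip_force: 42.7
clock: 6.48
tool_pos: [0.5462, -0.3719, 0.0549]
eef_rot: [-0.149, 3.135, -0.006]
ft_force: [-0.1, 0.4, -1.5]
grip_width: 0.0454
grip_force: 41.8
```

View pics/c2.png

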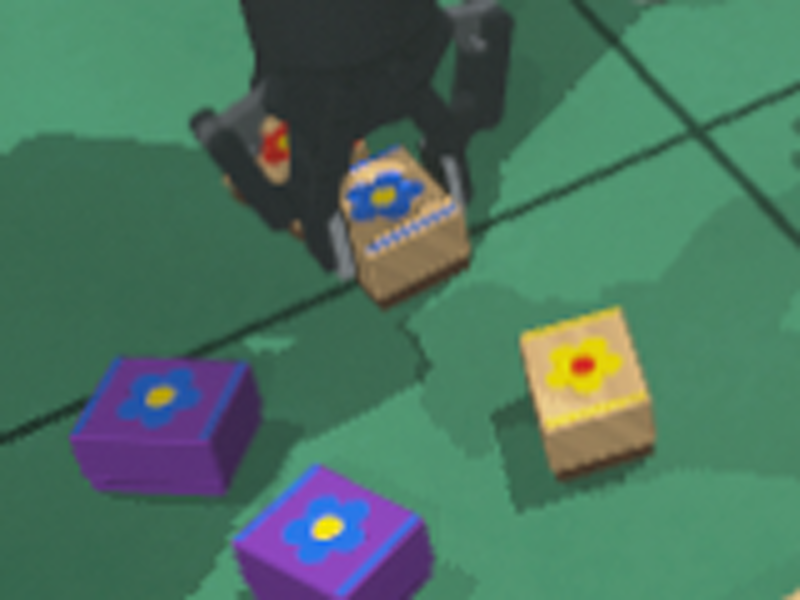

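The blue block is held squarely with a 45.5 mm opening, lifted clear, and its neighbours haven't moved. Next I'll carry it over the outline while turning it -97.4°.

```bash

python3 -m pendant '{"linear":[[0,0,0.25],[0,0.1,0.467],[0.01,0.3,0.467],[0.01,0.55,0.467],[0.01,0.75,0.467],[0.01,0.75,0.467]],"dr":[[0,0,-0.037],[0,0,-0.074],[0,0,-0.111],[0,0,-0.148],[0,0,-0.185],[0,0,-0.222]],"jaw":[-1,-1,-1,-1,-1,-1]}' 
python3 -m pendant '{"linear":[[0.01,0.2,0],[0.01,0.4,0],[0.01,0.6,0],[0.01,0.75,0],[0.01,0.9,0],[0.01,0.9,0]],"dr":[[0,0,-0.037],[0,0,-0.074],[0,0,-0.111],[0,0,-0.148],[0,0,-0.185],[0,0,-0.222]],"jaw":[-1,-1,-1,-1,-1,-1]}' 
python3 -m pendant '{"linear":[[0.01,0.2,0],[0.01,0.4,0],[0.01,0.6,0],[0.01,0.8,0],[0.01,0.885,0],[0.01,0.885,0],[0.01,0.885,0]],"dr":[[0,0,-0.037],[0,0,-0.074],[0,0,-0.097],[0,0,-0.097],[0,0,-0.097],[0,0,-0.097],[0,0,-0.097]],"jaw":[-1,-1,-1,-1,-1,-1,-1]}' 
python3 - <<'E'
from h import *
im,d=save("scene","s3")
# expected spot outline
c=np.array([.5506,.0093]);ux=np.array([.035,.9994]);uy=np.array([-.9994,.035])
P=[[*(c+a*.035*ux+b*.028*uy),.032] for a,b in((1,1),(1,-1),(-1,-1),(-1,1))]
q=proj("scene",P);v=cv2.resize(im[170:290,210:370,::-1],(800,600),interpolation=cv2.INTER_CUBIC)
q=((q-[210,170])*5+2).astype(int);cv2.polylines(v,[q[:,None]],True,(255,255,0),1);cv2.imwrite("pics/c3.png",v)
o=r.get_obs();print(o['tool_pos'],o['eef_rot'],o['joints'])
E
```

```text
clock: 7.03
tool_pos: [0.5463, -0.2532, 0.1217]
eef_rot: [-0.934, -2.996, -0.004]
ft_force: [0.6, -0.5, -1.6]
grip_width: 0.0455
grip_force: 41.7
clock: 7.53
tool_pos: [0.5476, -0.1198, 0.1215]
eef_rot: [-1.903, -2.496, -0.0]
ft_force: [1.0, 0.2, 0.5]
grip_width: 0.0455
grip_force: 41.6
clock: 8.12
tool_pos: [0.5497, 0.009, 0.1217]
eef_rot: [-2.257, -2.185, 0.001]
ft_force: [0.0, -0.0, -1.5]
grip_width: 0.0451
grip_force: 41.6
[0.54988064 0.0082707  0.12185435] [-2.25872761e+00 -2.18343623e+00  9.09370374e-04] [-2.00065593e-01  4.84254208e-01  1.46765492e+00 -4.78959515e-04
  1.19005868e+00 -1.65992257e-01]
```

View pics/c3.png

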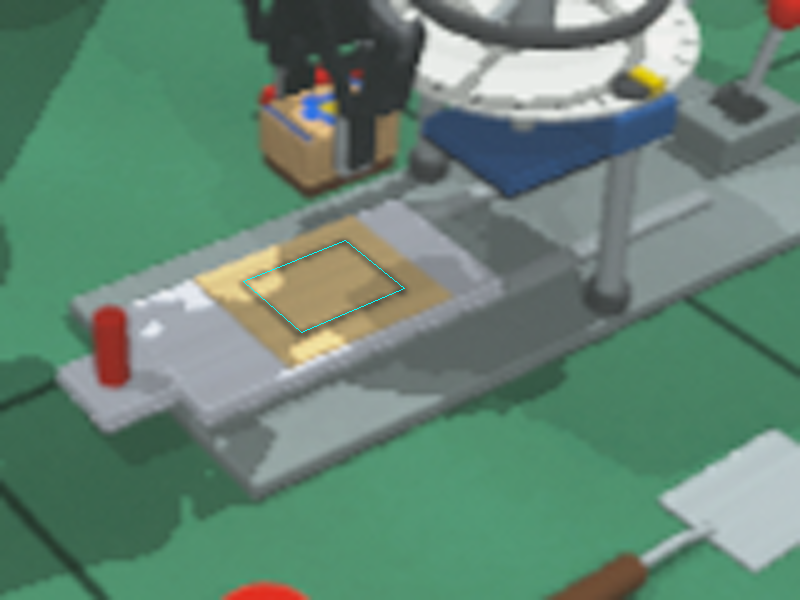

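The projected outline lies exactly on the printed one, at crop (325,285). The block is held above it and square to the bed, so I'll lower it.

```bash

python3 -m pendant '{"linear":[[0.005,0,-0.2],[0.005,0,-0.38],[0.005,0,-0.46],[0.005,0,-0.5],[0.005,0,-0.52],[0.005,0,-0.525],[0.005,0,-0.525]],"dr":[[0,0,0],[0,0,0],[0,0,0],[0,0,0],[0,0,0],[0,0,0],[0,0,0]],"jaw":[-1,-1,-1,-1,-1,-1,-1]}' 
python3 - <<'E'
from h import *
im,d=save("scene","s4")
c=np.array([.5506,.0093]);ux=np.array([.035,.9994]);uy=np.array([-.9994,.035])
v=cv2.resize(im[170:290,210:370,::-1],(800,600),interpolation=cv2.INTER_CUBIC)
for h,w,z,col in((.035,.028,.032,(255,255,0)),(.030,.023,.068,(0,0,255)),(.030,.023,.032,(255,0,255))):
    P=[[*(c+a*h*ux+b*w*uy),z] for a,b in((1,1),(1,-1),(-1,-1),(-1,1))]
    q=((proj("scene",P)-[210,170])*5+2).astype(int);cv2.polylines(v,[q[:,None]],True,col,1)
cv2.imwrite("pics/c4.png",v)
E
```

```text
clock: 8.75
tool_pos: [0.5511, 0.0085, 0.0441]
eef_rot: [2.259, 2.182, 0.001]
ft_force: [0.1, 0.2, -0.9]
grip_width: 0.0456
grip_force: 41.7
```

View pics/c4.png

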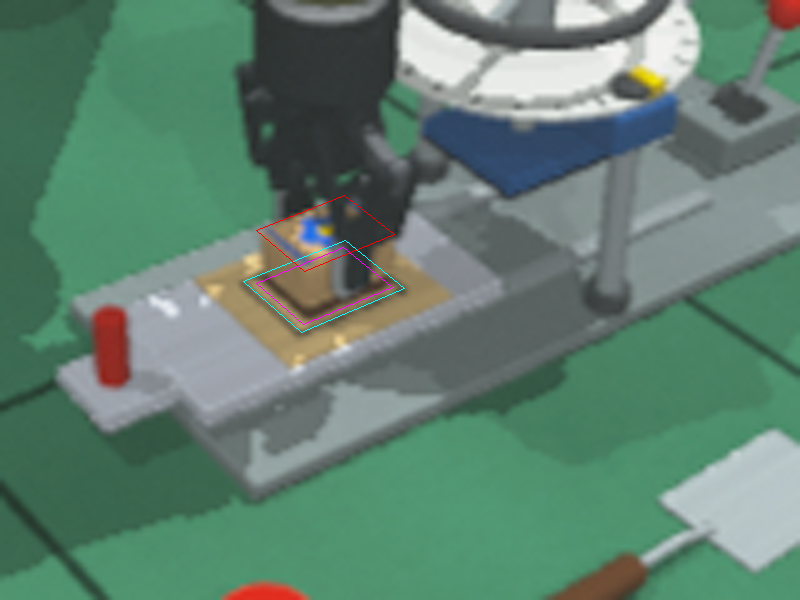

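The block sits inside the outline, near crop (320,290), about 2 mm above the bed. I'll lower it that last bit, release, lift off, and measure it uncovered.

```bash

python3 -m pendant '{"linear":[[0,0,-0.008],[0,0,-0.016],[0,0,-0.016],[0,0,-0.016],[0,0,-0.016],[0,0,-0.016]],"dr":[[0,0,0],[0,0,0],[0,0,0],[0,0,0],[0,0,0],[0,0,0]],"jaw":[-1,-1,-1,0.4,0.4,0.4]}' 
python3 -m pendant '{"linear":[[0,0,0.3],[0,0,0.6],[0,-0.3,0.6],[0,-0.6,0.6],[0,-0.9,0.6],[0,-0.98,0.6],[0,-0.98,0.6]],"dr":[[0,0,0],[0,0,0],[0,0,0],[0,0,0],[0,0,0],[0,0,0],[0,0,0]],"jaw":[0.4,0.4,-0.4,-0.4,-1,-1,-1]}' 
python3 - <<'E'
from h import *
im,d=save("scene","s5")
c=np.array([.5506,.0093]);ux=np.array([.035,.9994]);uy=np.array([-.9994,.035])
v=cv2.resize(im[190:270,240:340,::-1],(800,640),interpolation=cv2.INTER_CUBIC)[:600]
for h,w,z,col in((.030,.023,.068,(0,0,255)),(.030,.023,.032,(255,0,255))):
    P=[[*(c+a*h*ux+b*w*uy),z] for a,b in((1,1),(1,-1),(-1,-1),(-1,1))]
    q=((proj("scene",P)-[240,190])*8+3.5).astype(int);cv2.polylines(v,[q[:,None]],True,col,1)
cv2.imwrite("pics/c5.png",v)
im,d=save("top","t5")
ys,xs=np.mgrid[190:235,262:310];P=at_d("top",np.c_[xs.ravel(),ys.ravel()],d[ys,xs].ravel())
T=P[(P[:,2]>.06)&(P[:,2]<.074)&(np.abs(P[:,1]-.009)<.05)&(abs(P[:,0]-.55)<.04)];print(cv2.minAreaRect(T[:,:2].astype(np.float32)),T.mean(0),len(T))
E
```

```text
clock: 9.3
tool_pos: [0.5507, 0.0091, 0.0411]
eef_rot: [2.259, 2.183, 0.0]
ft_force: [-0.2, -0.4, 0.7]
grip_width: 0.06
grip_force: 0.0
clock: 9.88
tool_pos: [0.5506, -0.1424, 0.1309]
eef_rot: [2.263, 2.177, -0.001]
ft_force: [-0.3, -0.0, -0.7]
grip_width: 0.0003
grip_force: 0.0
((0.5514176487922668, 0.011584017425775528), (0.0583747923374176, 0.04622364789247513), 87.98878479003906) [0.55194298 0.01199279 0.06807866] 296
```

View pics/c5.png

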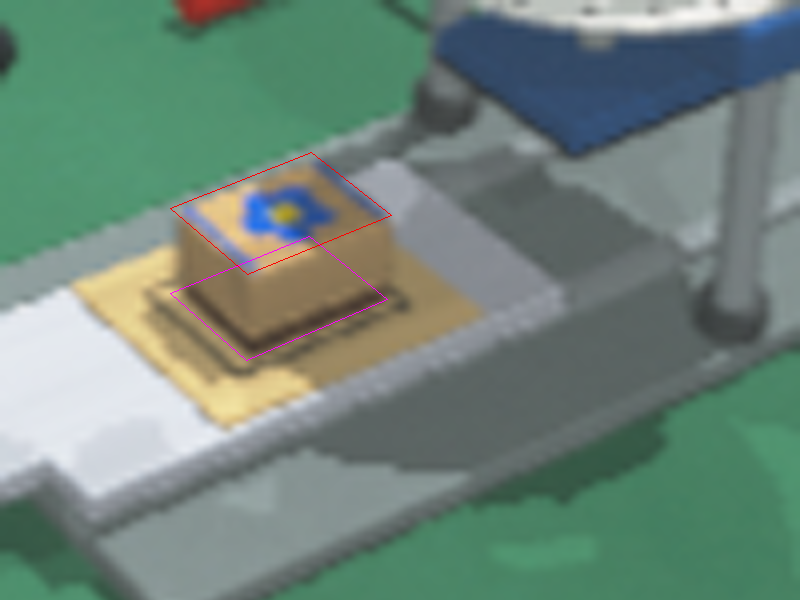

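The block is flat and square, with its measured axis at 88.0° and its centre about 2 mm forward of the outline's centre. The printed outline, at crop (150..405, 290..372), is visible on the two sides facing the camera and the block clears it there. Next I'll push the post home.

```bash

python3 -m pendant '{"linear":[[-0.02,-0.22,0],[-0.03,-0.22,-0.25],[-0.03,-0.22,-0.5],[-0.03,-0.22,-0.573],[-0.03,-0.22,-0.573],[-0.03,-0.22,-0.573]],"dr":[[0,0,0],[0,0,0],[0,0,0],[0,0,0],[0,0,0],[0,0,0]],"jaw":[-1,-1,-1,-1,-1,-1]}' 
python3 -m pendant '{"linear":[[0.002,0.07,0],[0.004,0.14,0],[0.007,0.2,0],[0.01,0.28,0],[0.013,0.36,0],[0.016,0.44,0],[0.019,0.52,0],[0.022,0.6,0]],"dr":[[0,0,0],[0,0,0],[0,0,0],[0,0,0],[0,0,0],[0,0,0],[0,0,0],[0,0,0]],"jaw":[-1,-1,-1,-1,-1,-1,-1,-1]}' 
python3 -m pendant '{"linear":[[0.002,0.08,0],[0.005,0.16,0],[0.008,0.24,0],[0.011,0.3,0],[0.013,0.36,0],[0.015,0.41,0],[0.017,0.45,0],[0.018,0.48,0]],"dr":[[0,0,0],[0,0,0],[0,0,0],[0,0,0],[0,0,0],[0,0,0],[0,0,0],[0,0,0]],"jaw":[-1,-1,-1,-1,-1,-1,-1,-1]}' 
```

```text
clock: 10.48
tool_pos: [0.5464, -0.1698, 0.0452]
eef_rot: [-2.257, -2.185, 0.0]
ft_force: [-0.3, -0.1, 0.6]
grip_width: 0.0002
grip_force: 0.0
clock: 11.15
tool_pos: [0.5495, -0.0797, 0.0452]
eef_rot: [2.258, 2.183, 0.0]
ft_force: [0.8, -2.6, 2.2]
grip_width: 0.0
grip_force: 1.3
clock: 11.82
tool_pos: [0.5519, -0.0082, 0.0448]
eef_rot: [-2.258, -2.183, 0.001]
ft_force: [-1.9, -2.9, 0.6]
grip_width: -0.0004
grip_force: 1.0
```

```bash

for i in 1; do python3 -m pendant '{"linear":[[0.001,0.015,0],[0.001,0.03,0]],"dr":[[0,0,0],[0,0,0]],"jaw":[-1,-1]}'; done
python3 -m pendant '{"linear":[[0,0.01,0],[0.001,0.02,0],[0.001,0.02,0]],"dr":[[0,0,0],[0,0,0],[0,0,0]],"jaw":[-1,-1,-1]}'
```

```text
clock: 11.98
tool_pos: [0.5521, -0.0047, 0.0449]
eef_rot: [2.259, 2.184, -0.002]
ft_force: [-2.8, -16.4, -0.4]
grip_width: 0.0002
grip_force: 8.3
clock: 12.23
tool_pos: [0.5522, -0.0047, 0.0449]
eef_rot: [2.256, 2.181, -0.007]
ft_force: [-4.9, -19.4, 0.3]
grip_width: 0.0
grip_force: 9.8
```

The bed is against its end stop: 19 N with no further travel. I'll retreat, rise, and measure the pointer and marker angles.

```bash

python3 -m pendant '{"linear":[[0,-0.1,0],[0,-0.2,0],[0,-0.2,0.5],[0,-0.2,0.98],[0,-0.2,0.98],[0,-0.2,0.98]],"dr":[[0,0,0],[0,0,0],[0,0,0],[0,0,0],[0,0,0],[0,0,0]],"jaw":[-1,-1,-1,-1,-1,-1]}' 
cat > w.py <<'E'
from h import *
import sys
C=np.array([.5556,.1489])
def angs(n,im):
    hsv=cv2.cvtColor(im,cv2.COLOR_RGB2HSV);cc=proj(n,[[*C,.185]])[0]
    ys,xs=np.mgrid[0:420,0:560];near=np.hypot(xs-cc[0],ys-cc[1])<50
    out={}
    for k,m,z in(("pointer",cv2.inRange(hsv,(0,130,80),(8,255,255))|cv2.inRange(hsv,(172,130,80),(180,255,255)),.187),("mark",cv2.inRange(hsv,(20,130,110),(36,255,255)),.158)):
        y,x=np.nonzero((m>0)&near)
        if len(x)==0: out[k]=None;continue
        w=at_z(n,np.c_[x,y],z)[:,:2]-C;rr=np.hypot(*w.T);w=w[(rr<.092)&(rr>(.03 if k=="pointer" else .065))]
        if len(w)<2: out[k]=None;continue
        c=w.mean(0);out[k]=(round(float(np.degrees(np.arctan2(c[1],c[0]))),1),round(float(np.hypot(*c)),4),len(w))
    return out
if __name__=="__main__":
    for n in("top","scene"):
        im,d=save(n,n+sys.argv[1]);print(n,angs(n,im))
    o=r.get_obs();print(o['tool_pos'],np.round(o['joints'],2))
E
python3 -c "
from w import *
for n,f in(('top','t0'),('scene','s0')):print(n,angs(n,cv2.imread(f'pics/{f}.png')[:,:,::-1]))"; python3 w.py 6
```

```text
clock: 12.73
tool_pos: [0.5535, -0.0318, 0.1968]
eef_rot: [2.256, 2.179, 0.006]
ft_force: [-0.3, 0.1, 0.5]
grip_width: 0.0001
grip_force: 0.0
top {'pointer': (174.5, 0.0609, 39), 'mark': (2.4, 0.0856, 12)}
scene {'pointer': (172.4, 0.0534, 29), 'mark': (3.2, 0.0828, 14)}
top {'pointer': (174.7, 0.0624, 37), 'mark': (2.4, 0.0856, 12)}
scene {'pointer': (172.3, 0.0526, 28), 'mark': (2.9, 0.0833, 15)}
[ 0.55406068 -0.03182552  0.19628183] [-0.27  0.41  1.35  0.    1.37 -0.24]
```

The top and scene cameras agree: the pointer is at about 174° and the marker at about 2.7° in world angle, so the wheel needs about 172° clockwise. That is 3.0 rad, which fits the 2.6–3.4 range. I'll insert the shut fingers just counter-clockwise of the pointer spoke, with the closing line tangential so the last joint stays in range, and orbit about the wheel axis.

```bash

python3 -m pendant '{"linear":[[0,0,0.25],[-0.05,0.1,0.25],[-0.1,0.3,0.25],[-0.15,0.4,0.25],[-0.2,0.5,0.25],[-0.23,0.6,0.25],[-0.23,0.7,0.25]],"dr":[[0,0,0.038],[0,0,0.076],[0,0,0.114],[0,0,0.152],[0,0,0.19],[0,0,0.228],[0,0,0.266]],"jaw":[-1,-1,-1,-1,-1,-1,-1]}' 
python3 -m pendant '{"linear":[[0,0.1,0],[0,0.2,0],[0,0.3,0],[0,0.36,0],[0,0.36,0],[0,0.36,0],[0,0.36,0]],"dr":[[0,0,0.038],[0,0,0.076],[0,0,0.114],[0,0,0.152],[0,0,0.19],[0,0,0.214],[0,0,0.214]],"jaw":[-1,-1,-1,-1,-1,-1,-1]}' 
cat > orb.py <<'E'
from h import *
import sys
o=r.get_obs();p=np.array(o['tool_pos'])
R=cv2.Rodrigues(np.array(o['eef_rot']))[0];cl=np.degrees(np.arctan2(R[1,1],R[0,1]))
C=np.array([.5556,.1489]);th0=float(sys.argv[1]);print("pos",p,"closing",cl,"clock",o['clock'])
v=p[:2]-C;print("cur: spoke frame",th0,"rho,t",v@[np.cos(np.radians(th0)),np.sin(np.radians(th0))],v@[-np.sin(np.radians(th0)),np.cos(np.radians(th0))])
for a in sys.argv[2:]:
    th,rho,t=map(float,a.split(","));c,s=np.cos(np.radians(th)),np.sin(np.radians(th))
    q=C+rho*np.array([c,s])+t*np.array([-s,c]);dc=(th-90-cl+90)%180-90
    print(th,np.round((q-p[:2])/.15,3).tolist(),"dr",round(dc/180,4))
E
python3 orb.py 174.5 174.5,.034,.025
```

```text
clock: 13.42
tool_pos: [0.5169, 0.0744, 0.2285]
eef_rot: [-1.17, -2.914, 0.0]
ft_force: [0.2, -0.7, -0.2]
grip_width: -0.0001
grip_force: 0.0
clock: 14.0
tool_pos: [0.5176, 0.1277, 0.2283]
eef_rot: [-0.148, -3.136, -0.0]
ft_force: [-0.0, 0.3, -0.3]
grip_width: -0.0003
grip_force: 0.0
pos [0.51764277 0.12774414 0.22833843] closing 84.61131741791226 clock 14.0
cur: spoke frame 174.5 rho,t 0.0357547859302522 0.0246965045798485
174.5 [0.011, -0.003] dr -0.0006
```

```bash

python3 -m pendant '{"linear":[[0.01,0,-0.15],[0.01,0,-0.25],[0.01,0,-0.32],[0.01,0,-0.36],[0.01,0,-0.39],[0.01,0,-0.39]],"dr":[[0,0,0],[0,0,0],[0,0,0],[0,0,0],[0,0,0],[0,0,0]],"jaw":[-1,-1,-1,-1,-1,-1]}' 
python3 orb.py 174.5 174.5,.034,.019 168,.034,.019 162,.034,.019 156,.034,.019 150,.034,.019 144,.034,.019 138,.034,.019
```

```text
clock: 14.5
tool_pos: [0.5192, 0.1274, 0.1702]
eef_rot: [-0.154, -3.136, -0.0]
ft_force: [-0.5, 0.8, 0.2]
grip_width: -0.0003
grip_force: 0.0
pos [0.51921237 0.12744251 0.17021624] closing 84.37190860554388 clock 14.5
cur: spoke frame 174.5 rho,t 0.03416350206189638 0.024846301963656146
174.5 [0.005, 0.039] dr 0.0007
168.0 [-0.005, 0.066] dr -0.0354
162.0 [-0.012, 0.093] dr -0.0687
156.0 [-0.016, 0.12] dr -0.1021
150.0 [-0.017, 0.147] dr -0.1354
144.0 [-0.015, 0.174] dr -0.1687
138.0 [-0.011, 0.201] dr -0.2021
```

```bash

python3 -m pendant '{"linear":[[0.005,0.039,0],[-0.005,0.066,0],[-0.012,0.093,0],[-0.016,0.12,0],[-0.017,0.147,0],[-0.015,0.174,0],[-0.011,0.201,0],[-0.011,0.201,0]],"dr":[[0,0,0],[0,0,-0.035],[0,0,-0.069],[0,0,-0.102],[0,0,-0.135],[0,0,-0.169],[0,0,-0.202],[0,0,-0.202]],"jaw":[-1,-1,-1,-1,-1,-1,-1,-1]}' 
python3 orb.py 138 132,.034,.019 126,.034,.019 120,.034,.019 114,.034,.019 108,.034,.019 102,.034,.019 96,.034,.019; python3 w.py 7
```

```text
clock: 15.17
tool_pos: [0.518, 0.1583, 0.1716]
eef_rot: [1.128, 2.931, 0.001]
ft_force: [0.7, -0.1, 0.2]
grip_width: -0.0003
grip_force: 0.0
pos [0.51804724 0.15832676 0.17159501] closing 47.88216439462865 clock 15.1667
cur: spoke frame 138.0 rho,t 0.03421487336884211 0.018122248013785827
132.0 [0.005, 0.021] dr -0.0327
126.0 [0.015, 0.046] dr -0.066
120.0 [0.027, 0.07] dr -0.0993
114.0 [0.042, 0.093] dr -0.1327
108.0 [0.06, 0.114] dr -0.166
102.0 [0.079, 0.133] dr -0.1993
96.0 [0.101, 0.149] dr -0.2327
top {'pointer': None, 'mark': (2.3, 0.0852, 13)}
scene {'pointer': (139.3, 0.0558, 18), 'mark': (2.9, 0.0833, 15)}
[0.51803999 0.15801765 0.17153901] [ 0.08  0.42  1.42  0.    1.3  -0.77]
```

The wheel is following; the scene camera puts the pointer at about 139°. Continuing.

```bash

python3 -m pendant '{"linear":[[0.005,0.021,-0.01],[0.015,0.046,-0.01],[0.027,0.07,-0.01],[0.042,0.093,-0.01],[0.06,0.114,-0.01],[0.079,0.133,-0.01],[0.101,0.149,-0.01],[0.101,0.149,-0.01]],"dr":[[0,0,-0.033],[0,0,-0.066],[0,0,-0.099],[0,0,-0.133],[0,0,-0.166],[0,0,-0.199],[0,0,-0.233],[0,0,-0.233]],"jaw":[-1,-1,-1,-1,-1,-1,-1,-1]}' 
python3 orb.py 96 90,.034,.019 84,.034,.019 78,.034,.019 72,.034,.019 66,.034,.019 60,.034,.019 54,.034,.019
```

```text
clock: 15.93
tool_pos: [0.5332, 0.1803, 0.1698]
eef_rot: [2.1, 2.336, 0.001]
ft_force: [0.2, 0.4, -0.6]
grip_width: 0.0001
grip_force: 0.1
pos [0.5332375  0.18034793 0.16983084] closing 6.098226783046159 clock 15.9333
cur: spoke frame 96.0 rho,t 0.033613169752363156 0.018952790310043488
90.0 [0.022, 0.017] dr -0.0339
84.0 [0.047, 0.029] dr -0.0672
78.0 [0.072, 0.038] dr -0.1005
72.0 [0.099, 0.045] dr -0.1339
66.0 [0.126, 0.049] dr -0.1672
60.0 [0.153, 0.05] dr -0.2005
54.0 [0.18, 0.048] dr -0.2339
```

```bash

python3 -m pendant '{"linear":[[0.022,0.017,0],[0.047,0.029,0],[0.072,0.038,0],[0.099,0.045,0],[0.126,0.049,0],[0.153,0.05,0],[0.18,0.048,0],[0.18,0.048,0]],"dr":[[0,0,-0.034],[0,0,-0.067],[0,0,-0.1],[0,0,-0.134],[0,0,-0.167],[0,0,-0.2],[0,0,-0.234],[0,0,-0.234]],"jaw":[-1,-1,-1,-1,-1,-1,-1,-1]}' 
python3 orb.py 54 48,.034,.019 42,.034,.019 36,.034,.019 30,.034,.019 24,.034,.019 18,.034,.019 12,.034,.019;python3 w.py 8
```

```text
clock: 16.6
tool_pos: [0.5601, 0.1871, 0.1696]
eef_rot: [-2.798, -1.428, -0.0]
ft_force: [-0.9, 0.0, 0.5]
grip_width: 0.0003
grip_force: 0.4
pos [0.56009555 0.18710135 0.16960295] closing -35.91073481605765 clock 16.6
cur: spoke frame 54.0 rho,t 0.033547957863538744 0.01881720944960097
48.0 [0.028, -0.001] dr -0.0338
42.0 [0.054, -0.009] dr -0.0672
36.0 [0.079, -0.019] dr -0.1005
30.0 [0.103, -0.032] dr -0.1338
24.0 [0.126, -0.047] dr -0.1672
18.0 [0.146, -0.064] dr -0.2005
12.0 [0.165, -0.084] dr -0.2338
top {'pointer': None, 'mark': (2.6, 0.0849, 14)}
scene {'pointer': (52.1, 0.0549, 40), 'mark': (2.9, 0.0833, 15)}
[0.56000131 0.18713889 0.16960304] [0.12 0.5  1.28 0.   1.36 0.74]
```

```bash

python3 -m pendant '{"linear":[[0.028,-0.001,0],[0.054,-0.009,0],[0.079,-0.019,0],[0.103,-0.032,0],[0.126,-0.047,0],[0.146,-0.064,0],[0.165,-0.084,0],[0.165,-0.084,0]],"dr":[[0,0,-0.034],[0,0,-0.067],[0,0,-0.1],[0,0,-0.134],[0,0,-0.167],[0,0,-0.2],[0,0,-0.234],[0,0,-0.234]],"jaw":[-1,-1,-1,-1,-1,-1,-1,-1]}' 
python3 orb.py 12 12,.034,.024 8,.034,.019 6,.034,.019 4,.034,.019 3,.034,.019 2,.034,.019 1,.034,.019;python3 w.py 9
```

```text
clock: 17.37
tool_pos: [0.5847, 0.1745, 0.1695]
eef_rot: [-3.124, -0.327, 0.0]
ft_force: [-1.2, 0.4, 0.1]
grip_width: 0.0002
grip_force: 0.5
pos [0.58467432 0.17452331 0.16950278] closing -78.03910436084828 clock 17.3667
cur: spoke frame 12.0 rho,t 0.033766358568393565 0.019018485355693993
12.0 [-0.005, 0.033] dr 0.0002
8.0 [0.013, -0.014] dr -0.022
6.0 [0.018, -0.021] dr -0.0331
4.0 [0.023, -0.029] dr -0.0442
3.0 [0.026, -0.032] dr -0.0498
2.0 [0.028, -0.036] dr -0.0553
1.0 [0.031, -0.04] dr -0.0609
top {'pointer': None, 'mark': None}
scene {'pointer': (8.2, 0.0605, 35), 'mark': (3.3, 0.0834, 13)}
[0.58471582 0.17456407 0.16958479] [ 0.1   0.53  1.22 -0.    1.39  1.45]
```

```bash

python3 -m pendant '{"linear":[[0.006,-0.007,0],[0.013,-0.014,0],[0.013,-0.014,0],[0.013,0.02,0],[0.013,0.02,0.2],[0.013,0.02,0.4]],"dr":[[0,0,-0.011],[0,0,-0.022],[0,0,-0.022],[0,0,-0.022],[0,0,-0.022],[0,0,-0.022]],"jaw":[-1,-1,-1,-1,-1,-1]}' 
python3 -m pendant '{"linear":[[0,0.2,0],[0,0.5,0],[0,0.8,0],[0,1,0],[0,1,0]],"dr":[[0,0,0],[0,0,0],[0,0,0],[0,0,0],[0,0,0]],"jaw":[-1,-1,-1,-1,-1]}' 
python3 w.py 10
python3 - <<'E'
import cv2,numpy as np
a=cv2.imread("pics/top10.png")[165:255,180:270];b=cv2.imread("pics/scene10.png")[140:230,270:360]
cv2.imwrite("pics/c10.png",np.hstack([cv2.resize(x,(400,400),interpolation=cv2.INTER_CUBIC) for x in(a,b)]))
E
```

```text
clock: 17.97
tool_pos: [0.5861, 0.1778, 0.229]
eef_rot: [3.133, 0.224, -0.005]
ft_force: [-0.1, 0.2, 1.4]
grip_width: 0.0004
grip_force: 0.0
clock: 18.38
tool_pos: [0.5854, 0.3338, 0.229]
eef_rot: [-3.132, -0.232, -0.001]
ft_force: [0.6, 0.4, 0.5]
grip_width: 0.0001
grip_force: 0.0
top {'pointer': (9.5, 0.0569, 36), 'mark': (3.4, 0.0855, 16)}
scene {'pointer': (3.6, 0.0643, 28), 'mark': (3.3, 0.0834, 13)}
[0.58635942 0.32893837 0.22911578] [ 0.34  0.61  0.91 -0.    1.62  1.76]
```

View pics/c10.png

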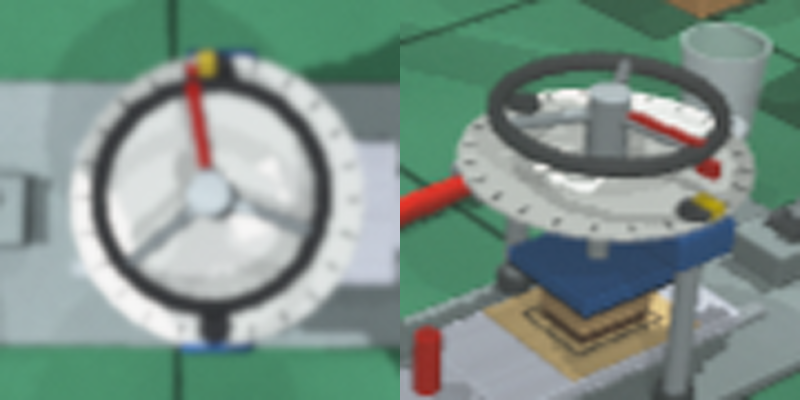

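```bash
cat > fit.py <<'E'
from h import *
import sys
from scipy.optimize import least_squares
def run(n,f):
    im=cv2.imread(f"pics/{f}.png");hsv=cv2.cvtColor(im,cv2.COLOR_BGR2HSV)
    cc=proj(n,[[.5556,.1489,.185]])[0];ys,xs=np.mgrid[0:420,0:560];px=np.c_[xs.ravel(),ys.ravel()]
    px=px[np.hypot(*(px-cc).T)<50];h=hsv[px[:,1],px[:,0]].astype(int)
    W=at_z(n,px,.187)[:,:2];c=np.array([.5556,.1489])
    rr=np.hypot(*(W-c).T);k=(h[:,2]<100)&(h[:,1]<90)&(abs(rr-.07)<.011)
    F=least_squares(lambda q:np.hypot(W[k,0]-q[0],W[k,1]-q[1])-q[2],[*c,.07],loss="soft_l1",f_scale=.002).x;c=F[:2]
    red=((h[:,0]<9)|(h[:,0]>171))&(h[:,1]>120)&(h[:,2]>70);rr=np.hypot(*(W-c).T)
    p=W[red&(rr<.09)&(rr>.018)]-c;m=p.mean(0);v=np.linalg.svd(p-m)[2][0];v=v*np.sign(v@m)
    D=at_z(n,px,.158)[:,:2]-c;y=(h[:,0]>18)&(h[:,0]<37)&(h[:,1]>110)&(h[:,2]>90);D=D[y&(abs(np.hypot(*D.T)-.082)<.014)]
    a=lambda u:round(float(np.degrees(np.arctan2(u[1],u[0]))),1)
    far=p[np.hypot(*p.T)>.06]
    print(f,"rim",np.round(F,4),k.sum(),"ptr centroid",a(m),"pca",a(v),"offaxis mm",round(1e3*float(m@[-v[1],v[0]]),1),"far",a(far.mean(0)) if len(far) else None,"mark",a(D.mean(0)) if len(D) else None,"r",np.round(np.hypot(*D.mean(0)),4),len(p),len(D))
for x in sys.argv[1:]:run(*x.split(":"))
E
python3 fit.py top:t0 top:top10 scene:s0 scene:scene10 scene:scene8
```

```text
t0 rim [0.5556 0.149  0.0698] 248 ptr centroid 174.8 pca 176.9 offaxis mm -2.0 far 175.2 mark 2.8 r 0.0867 52 19
top10 rim [0.5556 0.1499 0.0697] 435 ptr centroid 8.5 pca 7.9 offaxis mm 0.6 far 8.3 mark 2.8 r 0.0855 48 20
s0 rim [0.5596 0.1452 0.0697] 319 ptr centroid 169.4 pca 172.2 offaxis mm -2.8 far 169.5 mark 5.3 r 0.0822 31 22
scene10 rim [0.5578 0.1465 0.0699] 419 ptr centroid 7.7 pca -9.9 offaxis mm 16.7 far 1.5 mark 4.2 r 0.0846 36 22
scene8 rim [0.5589 0.1468 0.0699] 362 ptr centroid 58.1 pca 33.8 offaxis mm 20.2 far 51.9 mark 4.1 r 0.0827 51 22
```

The top view shows the pointer tip at crop (190,68), still short of the yellow marker at (207,62). The fit gives pointer 8.2° and marker 2.8°, so about 5.4° remains. The finger's own orbit angle of 8° agrees. In the scene view the bed is home with the block under the platen. I'll go back in and push to 2.8°.

```bash

python3 -m pendant '{"linear":[[0,-0.3,0],[0,-0.6,0],[0,-0.8,0],[0,-0.95,0],[0,-0.99,0],[0,-0.99,0],[0,-0.99,0]],"dr":[[0,0,-0.015],[0,0,-0.03],[0,0,-0.03],[0,0,-0.03],[0,0,-0.03],[0,0,-0.03],[0,0,-0.03]],"jaw":[-1,-1,-1,-1,-1,-1,-1]}' 
python3 orb.py 8 8,.034,.025 5,.034,.019 2.8,.034,.019
```

```text
clock: 19.07
tool_pos: [0.5867, 0.1789, 0.2298]
eef_rot: [-3.141, -0.07, -0.001]
ft_force: [-0.0, 1.0, 0.4]
grip_width: 0.0001
grip_force: 0.0
pos [0.58673403 0.17891604 0.22977932] closing -87.46116525730055 clock 19.0667
cur: spoke frame 8.0 rho,t 0.03500845683257095 0.025390905286236474
8.0 [-0.006, -0.004] dr 0.0303
5.0 [0.007, -0.054] dr 0.0137
2.8 [0.013, -0.063] dr 0.0015
```

```bash

python3 -m pendant '{"linear":[[0,0,-0.2],[0,0,-0.35],[0,0,-0.397],[0,0,-0.397],[0.004,-0.03,-0.397],[0.009,-0.05,-0.397],[0.013,-0.063,-0.397],[0.013,-0.063,-0.397]],"dr":[[0,0,0],[0,0,0],[0,0,0],[0,0,0],[0,0,0],[0,0,0],[0,0,0],[0,0,0]],"jaw":[-1,-1,-1,-1,-1,-1,-1,-1]}' 
python3 orb.py 2.8 2.8,.034,.019
python3 -m pendant '{"linear":[[0,0.04,0],[0,0.04,0.2],[0,0.04,0.4],[0,0.3,0.4],[0,0.6,0.4],[0,0.9,0.4],[0,1,0.4],[0,1,0.4]],"dr":[[0,0,0],[0,0,0],[0,0,0],[0,0,0],[0,0,0],[0,0,0],[0,0,0],[0,0,0]],"jaw":[-1,-1,-1,-1,-1,-1,-1,-1]}' 
python3 w.py 11; python3 fit.py top:top11
python3 - <<'E'
from h import *
im={n:cv2.imread(f"pics/{n}11.png") for n in("top","scene")}
o=[];C=np.array([.5556,.1494])
for n,(x,y) in(("top",(180,165)),("scene",(270,140))):
    v=cv2.resize(im[n][y:y+90,x:x+90],(400,400),interpolation=cv2.INTER_CUBIC)
    for th,col in((2.8,(255,255,0)),(6.8,(255,0,255)),(-1.2,(0,255,0))):
        e=np.array([np.cos(np.radians(th)),np.sin(np.radians(th))])
        q=(proj(n,[[*(C+.081*e),.187],[*(C+.081*e),.157]])-[x,y])*400/90+1.7
        for p,mk in zip(q,(0,1)): cv2.drawMarker(v,tuple(int(t) for t in p),col,mk,8,1)
    o.append(v)
cv2.imwrite("pics/c11.png",np.hstack(o))
E
```

```text
clock: 19.73
tool_pos: [0.589, 0.1696, 0.1711]
eef_rot: [-3.14, -0.07, -0.003]
ft_force: [0.1, 2.6, 0.8]
grip_width: -0.0002
grip_force: 1.0
pos [0.58903167 0.16955557 0.17114165] closing -87.4620459745527 clock 19.7333
cur: spoke frame 2.8 rho,t 0.034400772577192366 0.018997783935611915
2.8 [-0.003, -0.0] dr 0.0015
clock: 20.4
tool_pos: [0.5876, 0.3243, 0.2297]
eef_rot: [-3.14, -0.077, -0.001]
ft_force: [-0.5, 0.3, 0.2]
grip_width: -0.0004
grip_force: 0.0
top {'pointer': (3.8, 0.0572, 34), 'mark': (2.9, 0.0896, 5)}
scene {'pointer': (-1.1, 0.0602, 26), 'mark': (3.3, 0.0834, 13)}
[0.58843978 0.32039564 0.22993202] [ 0.32  0.6   0.92 -0.    1.62  1.85]
top11 rim [0.5556 0.1499 0.0697] 436 ptr centroid 2.6 pca 2.2 offaxis mm 0.4 far 2.3 mark 2.8 r 0.0903 48 7
```

View pics/c11.png

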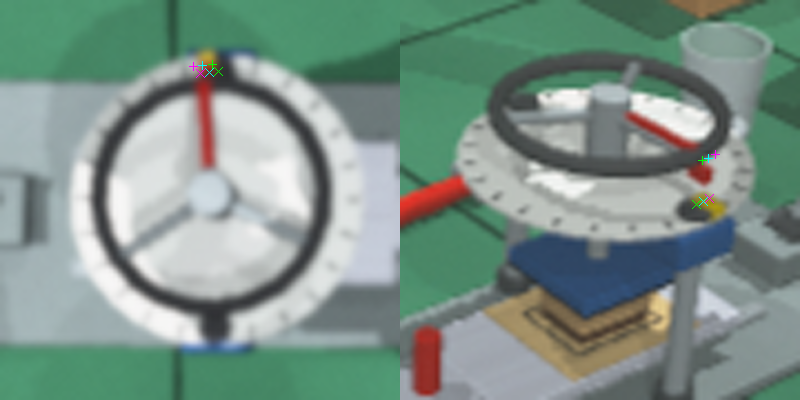

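The top view says the pointer is within about 0.5° of the marker. However, the post's black cap, at crop (690,208) in the scene view, hides part of the marker on its clockwise side, so the visible centroid may be biased. I'll check the marker's edges numerically.

```bash
python3 - <<'E'
from h import *
np.set_printoptions(linewidth=200)
th=np.arange(-14,20,1.5)
for n,f,C in(("top","t0",[.5556,.1494]),("top","top10",[.5556,.1494]),("scene","s0",[.5556,.1494])):
    im=cv2.imread(f"pics/{f}.png").astype(np.float32)
    yel=np.minimum(im[...,1],im[...,2])-im[...,0];br=im.max(2)
    print(f,"theta",th)
    for rr in(.070,.074,.078,.081,.084,.087,.090,.093):
        P=np.c_[C[0]+rr*np.cos(np.radians(th)),C[1]+rr*np.sin(np.radians(th)),0*th+.157]
        q=proj(n,P).astype(np.float32)
        s=lambda a:cv2.remap(a,q[:,0].copy(),q[:,1].copy(),cv2.INTER_LINEAR).ravel().astype(int)
        print(rr,"Y",s(yel));print("     B",s(br))
E
```

```text
t0 theta [-14.  -12.5 -11.   -9.5  -8.   -6.5  -5.   -3.5  -2.   -0.5   1.    2.5   4.    5.5   7.    8.5  10.   11.5  13.   14.5  16.   17.5  19. ]
0.07 Y [-3 -4 -5 -4 -4 -4 -5 -5 -4 -5 -5 -5 -5 -5 -5 -5 -5 -5 -5 -5 -5 -4 -4]
     B [116 111 110 110 110 111 112 113 113 113 114 114 114 115 115 114 117 120 126 132 133 132 130]
0.074 Y [-6 -6 -6 -6 -6 -6 -6 -6 -6 -4 -2  0  1  1  0 -2 -4 -6 -6 -6 -6 -6 -6]
     B [94 95 92 88 85 84 85 85 84 85 86 87 90 91 92 91 91 91 91 94 95 94 93]
0.078 Y [-2 -1 -3 -4 -5 -5 -5 -2  2 17 33 49 55 49 37 19  7  0 -2 -2 -2 -2 -2]
     B [147 145 129 108  85  79  77  77  80  96 116 137 150 154 151 143 136 128 122 122 126 130 132]
0.081 Y [  0   1   0  -1  -4  -6  -5   0  13  45  78 106 113  94  63  31  13   4   0   0   0   0   0]
     B [206 204 185 150 108  90  80  79  88 123 163 200 218 224 223 214 203 186 174 173 189 196 199]
0.084 Y [  0   0   0  -1  -5  -6  -6   0  18  61 103 131 134  99  57  24   7   3   1   1   0   0   0]
     B [234 233 217 184 136 106  88  84  97 142 190 228 239 241 242 240 235 223 215 217 230 234 236]
0.087 Y [  0   0   0  -3  -8 
[... 3308 characters left out ...]
143 111  79  80  86  90  91  94 103 125 160 196 220 231 232 232 232 234 234 233 232 232 231]
0.087 Y [ -1  -1  -3  -4  -4  -4  -3   0  20  62 117 174 200 175 126  78  36   9   0   0   0   0   0]
     B [154 101  81  79  83  87  91  94 102 128 168 208 228 230 230 227 226 228 232 232 232 230 223]
0.09 Y [  0  -1  -2  -3  -2  -2  -2   2  22  53 113 155 183 149  95  49  20   5   0   0   0   0   0]
     B [156 109  87  81  81  84  88  88  99 122 167 196 216 212 206 206 208 223 230 232 231 228 220]
0.093 Y [  1   0   0  -1  -2  -3  -3   6  33  80 104 120 108  75  31  13   0   0   0   0   0   0   0]
     B [188 152 118  81  76  80  80  82 100 140 162 175 182 187 184 202 218 223 225 224 227 220 216]
```

From the top view, at z = 0.157:
- **Marker:** its yellow spans about -0.3° to 6.6°, which is the full 10 mm width, so its centre is about 3.1°.
- **Pointer:** it reads 2.6–3.1°, so it stands at the marker.

Next is the lock lever. I'll go beyond the ball on its outer side and descend.

```bash

python3 -m pendant '{"linear":[[-0.06,0.25,0],[-0.12,0.45,0],[-0.165,0.6,0],[-0.165,0.66,0],[-0.165,0.66,0],[-0.165,0.66,0],[-0.165,0.66,0]],"dr":[[0,0,0],[0,0,0],[0,0,0],[0,0,0],[0,0,0],[0,0,0],[0,0,0]],"jaw":[-1,-1,-1,-1,-1,-1,-1]}' 
python3 -m pendant '{"linear":[[0,0,-0.25],[0,0,-0.5],[0,0,-0.75],[0,0,-0.9],[0,0,-0.96],[0,0,-0.96],[0,0,-0.96]],"dr":[[0,0,0],[0,0,0],[0,0,0],[0,0,0],[0,0,0],[0,0,0],[0,0,0]],"jaw":[-1,-1,-1,-1,-1,-1,-1]}' 
```

```text
clock: 21.08
tool_pos: [0.5647, 0.4169, 0.2301]
eef_rot: [3.14, 0.067, 0.0]
ft_force: [-0.7, -0.0, 0.8]
grip_width: -0.0002
grip_force: 0.0
clock: 21.67
tool_pos: [0.5649, 0.4182, 0.0875]
eef_rot: [-3.14, -0.068, -0.003]
ft_force: [-0.7, 0.1, 0.9]
grip_width: -0.0001
grip_force: 0.0
```

```bash

python3 -m pendant '{"linear":[[-0.01,-0.1,0],[-0.012,-0.18,0],[-0.014,-0.26,0],[-0.016,-0.34,0],[-0.018,-0.42,0],[-0.02,-0.5,0],[-0.022,-0.55,0],[-0.022,-0.58,0]],"dr":[[0,0,0],[0,0,0],[0,0,0],[0,0,0],[0,0,0],[0,0,0],[0,0,0],[0,0,0]],"jaw":[-1,-1,-1,-1,-1,-1,-1,-1]}' 
python3 -m pendant '{"linear":[[0,-0.015,0],[0,-0.03,0],[0,-0.03,0]],"dr":[[0,0,0],[0,0,0],[0,0,0]],"jaw":[-1,-1,-1]}' 
```

```text
clock: 22.33
tool_pos: [0.5605, 0.3303, 0.0859]
eef_rot: [3.141, 0.068, -0.001]
ft_force: [-0.7, 1.3, -0.4]
grip_width: 0.0001
grip_force: 0.5
clock: 22.58
tool_pos: [0.5605, 0.3275, 0.0858]
eef_rot: [-3.14, -0.07, 0.0]
ft_force: [0.3, 1.6, -1.4]
grip_width: 0.0003
grip_force: 0.8
```

```bash

python3 -m pendant '{"linear":[[0,-0.015,0],[0,-0.03,0],[0,-0.03,0]],"dr":[[0,0,0],[0,0,0],[0,0,0]],"jaw":[-1,-1,-1]}'
python3 -m pendant '{"linear":[[0,-0.01,0],[0,-0.02,0],[0,-0.02,0]],"dr":[[0,0,0],[0,0,0],[0,0,0]],"jaw":[-1,-1,-1]}' 
```

```text
clock: 22.83
tool_pos: [0.5604, 0.3264, 0.086]
eef_rot: [-3.134, -0.072, -0.003]
ft_force: [1.3, 18.6, -5.0]
grip_width: -0.0002
grip_force: 8.8
clock: 23.08
tool_pos: [0.5604, 0.3259, 0.086]
eef_rot: [-3.129, -0.073, -0.005]
ft_force: [1.6, 30.1, -7.1]
grip_width: -0.0004
grip_force: 14.3
```

The lever is at its end stop, with the force rising and no further motion. I'll back off, rise clear, and verify everything.

```bash

python3 -m pendant '{"linear":[[0,0.15,0],[0,0.3,0],[0,0.5,0.1],[0,0.5,0.4],[0,0.5,0.7],[0,0.5,0.95],[0,0.5,0.95]],"dr":[[0,0,0],[0,0,0],[0,0,0],[0,0,0],[0,0,0],[0,0,0],[0,0,0]],"jaw":[-1,-1,-1,-1,-1,-1,-1]}'
python3 -m pendant '{"linear":[[-0.3,0.1,0],[-0.6,0.2,0.1],[-0.9,0.3,0.2],[-1,0.3,0.2],[-1,0.3,0.2]],"dr":[[0,0,0],[0,0,0],[0,0,0],[0,0,0],[0,0,0]],"jaw":[-1,-1,-1,-1,-1]}'
python3 w.py 12; python3 fit.py top:top12
python3 - <<'E'
from h import *
im=cv2.imread("pics/top12.png");hsv=cv2.cvtColor(im,cv2.COLOR_BGR2HSV)
for nm,(x0,x1,y0,y1),z in(("ball",(145,195,195,228),.1),("post",(255,335,195,228),.072)):
    s=hsv[y0:y1,x0:x1];m=cv2.inRange(s,(0,120,80),(8,255,255))|cv2.inRange(s,(172,120,80),(180,255,255))
    y,x=np.nonzero(m);w=at_z("top",np.c_[x+x0,y+y0],z) if len(x) else None;print(nm,len(x),None if w is None else w.mean(0))
for k in("red_block_center","yellow_block_center","blue_jar_mid","red_jar_mid","cup_mid","brush_mid","knife_mid"):print(k,[(np.round(q["centre"]).tolist(),round(q["conf"],2)) for q in r.look_for("top",k)[:2]])
# block seen by scene: edge of block/outline under platen -- compare home geometry
im=cv2.imread("pics/scene12.png");C=np.array([.5556,.1492]);ux=np.array([.035,.9994]);uy=np.array([-.9994,.035])
print("outline px",proj("scene",[[*(C+a*.035*ux+b*.028*uy),.032] for a,b in((-1,1),(-1,-1),(1,-1))]).round(1).tolist())
E
```

```text
clock: 23.67
tool_pos: [0.5622, 0.3959, 0.2378]
eef_rot: [-3.135, -0.071, -0.021]
ft_force: [0.4, 0.4, 0.6]
grip_width: 0.0002
grip_force: 0.0
clock: 24.08
tool_pos: [0.4054, 0.4415, 0.2611]
eef_rot: [-3.139, -0.078, -0.003]
ft_force: [1.3, -0.1, -0.6]
grip_width: -0.0002
grip_force: 0.0
top {'pointer': (3.5, 0.0583, 35), 'mark': (2.1, 0.0896, 4)}
scene {'pointer': (-0.3, 0.0598, 29), 'mark': (2.9, 0.0833, 15)}
[0.40962383 0.4400848  0.25910362] [ 0.62  0.46  1.09 -0.    1.59  2.15]
top12 rim [0.5554 0.149  0.0699] 230 ptr centroid 3.5 pca 2.3 offaxis mm 1.1 far 3.1 mark 2.9 r 0.0909 45 10
ball 55 [0.55992164 0.30168495 0.1       ]
post 17 [0.55002079 0.01480213 0.072     ]
red_block_center [([404.0, 247.0], 0.54)]
yellow_block_center [([336.0, 148.0], 0.62)]
blue_jar_mid [([335.0, 270.0], 0.5)]
red_jar_mid [([336.0, 146.0], 0.68)]
cup_mid [([138.0, 270.0], 0.97)]
brush_mid []
knife_mid [([250.0, 134.0], 0.89), ([182.0, 209.0], 0.47)]
outline px [[297.8, 209.9], [310.0, 219.0], [328.2, 211.2]]
```

The checks agree:
- **Ball:** y is 0.302, against 0.300 expected for fully thrown.
- **Post:** y is 0.0148, against 0.0145 for home.
- **Pointer and marker:** pointer about 3.1°, marker about 2.9°.
- **Arm:** clear of everything.

Handing in.

```bash
python3 -c "
from workcell import r
print(r.sign_off())"
```

```text
the job is handed in; nothing more can be done
None
```

Handed in after about 24 s on the clock: the blue block is square inside the outline, about 2 mm forward of centre; the bed is home, the pointer is at the yellow marker to within about 1°, the lock lever was then thrown fully over, and the arm is clear.

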